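# Open the photometer and line up the sample vial

### The arm

A 6-joint arm with a two-finger parallel gripper is mounted at the origin on the work surface. World frame = base frame: x ahead of the robot, y to its left, z up, the work surface at z = 0. Lengths are in m, angles in rad, forces in N, time in s.
With the tool pointing down it reaches from about 0.3 to 0.775 m from the base axis. Payload 14.6 kg.
Tool frame: the origin (TCP) lies at the centre of the arm's flange, where the gripper is bolted on; the fingertips stand 199 mm ahead of it and the grasp point (between the pads) lies ctrl.tcp_to_grasp ahead of it (ctrl.tcp_to_grasp is the distance from the TCP to the grasp point, in m); z points along the fingers, y is the line along which they close (so a half turn about z gives the same grasp; the last joint's range is limited). The gripper opens to 94 mm and grips with 3 to 60 N. Pads are 16 mm wide; open, the fingers measure 119 mm over their backs; the gripper's body (75 mm by 177 mm) begins 78 mm behind the grasp point.
Start: joints at [1.249, 0.3, 1.521, -0, 1.321, -0.067], TCP at [0.139, 0.532, 0.405] pointing down, gripper open.
Joint ranges: [-3.03, 3.03], [-0.79, 2.21], [0.23, 2.52], [-1.04, 4.18], [0, 3.07], [-2.55, 2.55]. Speed limits (rad/s): [2.22, 2.22, 2.57, 3.14, 3.14, 3.14].

### API

Orientations are given as [roll, pitch, yaw] about the fixed x, y, z axes, in that order (R = Rz(yaw) Ry(pitch) Rx(roll)).
In Python, from station import ctrl gives the robot as it stands. The module is installed in compiled form; this text tells all that it offers.
- The arm moves only by the shell command python3 -m jog 'ROWS' [OPENING] [FORCE]. ROWS is JSON, a list of rows, each a list of 6 numbers: the shift along the tool's x, y, z in cm, then the turn, a rotation vector about the tool's x, y, z in rad. In form: [[tx, ty, tz, ax, ay, az], ...]. A call has 1 to 8 rows; each row is the pose to reach, as a shift and turn from the pose commanded when the call began, along the tool's axes at that moment; what a row does not reach only later rows make up. A row lasts 1/10 s, in which the tool goes at most 50 mm and 8.59 degrees, less where a joint would pass 70% of its speed; a pose out of reach is approached as far as the arm can. A call with a gripper value outside its range is refused whole. OPENING is the opening in per cent of the stroke, from 0 (shut) to 100 (fully open), set as the call begins (- or left out, the last holds). The fingers move at their own pace and stop on an object; FORCE is the grip in N (left out, the last holds). Time passes only in rows, so rows that repeat a pose let the fingers close. It gives the time, the measured TCP pose, the force, the opening and the grip force at its end, in the units of the state.
- ctrl.get_obs(): the state, without advancing time (a new reading comes with each control period).
- ctrl.camera(name): name is "scene" or "top" or "wrist"; returns a dict with "img" (384x512x3 uint8, blue, green, red), "intrinsics" (3x3 intrinsics, pixels), "R" (3x3) and "t" (3): a world point X has camera coordinates R X + t. Camera axes: x right, y down, z forward; pixel columns grow to the right and rows downward; lengths in m; the calibration is good to about 2 mm. A picture is of the moment at which its call begins. There is no depth.
- ctrl.hand_in(): hands the job in; it is judged then, once.
The state is a dict: "time_s": time; "qpos": joint angles; "joint_vel": joint speeds; "tau": joint torques, N m; "ee_pos": TCP position; "eef_rot": TCP orientation; "force": force on the tool from outside, world axes, zero at the start; "moment": the same for the moment, N m; "grip_width": finger opening in m; "grip_force": force on a finger pad.
Only numpy, scipy, OpenCV 4.12 (cv2) and the standard library are available. Lean on these libraries where they do the work, as an engineer would, in place of code of your own. Each camera call takes 0.05 s, during which the arm holds its last target. There are 200 camera calls.

### The job

On the bench photometer, swing the hinged light cover right over until it stays open by itself, then turn the capped sample vial where it stands in its well until the fin on its cap points straight at the small raised ridge on the deck. Do not lift the vial out of its well, leave the cover open so that I can check the alignment, and leave everything else on the bench where it is.

Things in the scene. Friction and masses are not known exactly. Their poses are not given: they have to be found in the camera images.
- photometer: the photometer, a fixed bench instrument 225 mm long (x), 136 mm wide (y): a pale block 60 mm high with the well, and in front of it (-x) a white console 50 mm high with display and keys. Origin: on the table, straight below the well's centre; x towards the back, y away from the hinge
- well (a point): centre of the mouth of the round well in the photometer's deck, at deck height, 60 mm above the table. Axes: x from the console towards the back, y away from the hinge side (towards the closed cover's handle), z up. The well is 27 mm wide and 40 mm deep. The deck reaches 65 mm from here in x and 68 mm in y
- ridge (a point): the mark: a small raised black ridge on the deck, 13 mm long, 5 mm wide, 4 mm high, pointing at the well, on the console side; this point is the middle of its top. It lies 44.5 mm from the well's centre along the instrument's -x, and is hidden under the closed cover
- cover (a joint): opening angle of the light cover: 0 closed (the start), 2.0 fully over against its stop. It weighs about 0.14 kg and swings freely with a little damping: below about 1.1 it falls shut, beyond it falls open to its stop. Open enough above 1.6
- cover_hinge (a point): middle of the cover's hinge line, 62 mm from the well's centre along the instrument's -y, at deck height; the line runs along the instrument's x. The cover is a grey open-bottomed box, 112 x 114 mm, 50 mm high, over the vial when closed; its handle side swings up and over the hinge. Fully open, all of it lies beyond the hinge from the vial, leaning back 25 degrees past upright
- cover_handle (a point): middle of the straight bar of the cover's steel loop handle: round, 10 mm thick, 72 mm long, parallel to the hinge line, 40 mm out from the cover's side opposite the hinge (gap 35 mm). Closed, it is 105 mm above the table, nothing tall under it: 157 mm from the hinge line along the instrument's +y and 44 mm above it. The point turns with the cover
- vial_cap (a point): the loose sample vial in the well: the centre of its round black cap, 36 mm wide, 28 mm high; this centre is 24 mm above the deck, the cap's top 38 mm. Below is a glass cylinder 25 mm wide, 50 mm long, standing on the well's floor with 1 mm of play all round, free to turn; about 60 g. x points along the fin, z up the axis. Hidden until the cover is opened
- fin_tip (a point): the outer end of the cap's one fin, 32 mm from the vial's axis; the fin is 7 mm thick, 16 mm high (its top flush with the cap's top) and sticks out 14 mm from the cap. At the start it points anywhere but within 0.75 rad of the ridge's direction
- small_vial_a: a bystander, to be left where it stands; a small amber vial with a black cap, 22 mm wide, 47 mm high; origin at its underside
- small_vial_b: a bystander, to be left where it stands; a small clear vial with a black cap, 22 mm wide, 47 mm high; origin at its underside
- petri_dish: a bystander, to be left where it stands; a glass petri dish, 94 mm wide, 16 mm high; origin at its underside
- tube_rack: a bystander, to be left where it stands; a teal rack of capped tubes, 75 x 190 mm, 67 mm high; origin at its underside, length along y
- reagent_bottle: a bystander, to be left where it stands; an amber reagent jar, 60 mm wide, 120 mm high; origin at its underside
- beaker: a bystander, to be left where it stands; an empty glass cup, 70 mm wide, 85 mm high; origin at its underside

How it is judged:
On the way, in this order (a step that is already met when the one before it is completed fails the run):
1. the cover is swung over and open by more than 1.6 rad (value of joint cover above 1.6 rad), for 0.2 s.
2. the vial stands in its well with its fin pointing at the ridge (y of fin_tip in the frame of well between -0.007 and 0.007 m and x of fin_tip in the frame of well below -0.02 m and height (world z) of vial_cap between 0.078 and 0.088 m and angle between vial_cap's own z axis and vertical below 0.12 rad), for 0.2 s.
At the end, for the whole second after the job is handed in: The cover stands open by itself (more than 1.6 rad) and at rest; the vial stands upright and fully down in its well; the fin's tip is within 7 mm (about 12 degrees) of the line from the well's centre to the ridge, on the ridge's side (all of step 2 and value of joint cover above 1.6 rad and velocity of joint cover between -0.05 and 0.05 rad/s); the robot touches nothing.
It fails at once if the vial is lifted 20 mm or more in its well (height (world z) of vial_cap above 0.104 m).
It fails at once if a bystander is moved more than 30 mm or knocked over (distance of any of small_vial_a, small_vial_b, petri_dish, tube_rack, reagent_bottle, beaker from where it was at the start of the episode above 0.03 m or angle between any of small_vial_a, small_vial_b, petri_dish, tube_rack, reagent_bottle, beaker's own z axis and vertical above 0.5 rad).
It also fails if it takes over 70 s, if anything falls off the work surface, if the arm or the gripper's body presses on something with over 40 N, if the wrist force passes 120 N, or if a joint passes its speed limit or range.

## Working session

There is one attempt and no reset: what is moved stays moved. The work goes in short steps, Python scripts to look and compute and a shell command to move; the robot and the scene stay as the last step left them, time stands still between calls to the robot, and variables do not carry over. Pictures are saved under pics/ and viewed, at most 10 in all, crops included, and the job is handed in when it is done.

```bash
mkdir -p pics; python3 - <<'E'
from station import ctrl
import cv2,numpy as np
a=ctrl.camera("scene");b=ctrl.camera("top")
cv2.imwrite("pics/s.png",a["img"]);cv2.imwrite("pics/t.png",b["img"])
for c in(a,b):print(c["intrinsics"].tolist(),c["R"].round(4).tolist(),c["t"].round(4).tolist())
o=ctrl.get_obs();print(ctrl.tcp_to_grasp,o)
E
```

```text
[[493.2399799191425, 0.0, 255.5030791695412], [0.0, 493.2399799191425, 184.7425241047057], [0.0, 0.0, 1.0]] [[-0.0932, 0.9956, -0.0048], [0.6386, 0.0561, -0.7675], [-0.7639, -0.0746, -0.641]] [0.0057, -0.2891, 1.4026]
[[486.6646408396649, 0.0, 253.37693280485902], [0.0, 486.6646408396649, 197.60712646182586], [0.0, 0.0, 1.0]] [[0.0061, -0.9997, 0.0217], [-0.9818, -0.0101, -0.1899], [0.19, -0.0201, -0.9816]] [0.0129, 0.5896, 0.9434]
0.1804 {'time_s': 0.1, 'qpos': array([ 1.24938431e+00,  3.00384410e-01,  1.52151323e+00, -3.43373229e-06,
        1.32070316e+00, -6.66071819e-02]), 'joint_vel': array([ 1.00559044e-03, -2.24562637e-03, -3.64858006e-03,  9.25774242e-05,
        1.09136507e-03,  5.18152272e-06]), 'tau': array([ 2.75064049e-03, -5.32645833e+01, -3.53280973e+01,  7.09920796e-02,
        2.35831324e-02, -5.65484333e-05]), 'ee_pos': array([0.13862732, 0.53220802, 0.40416248]), 'eef_rot': array([-3.14058652e+00, -6.37816217e-05,  2.88678864e+00]), 'force': array([-0.53660241, -0.44401046,  0.66810465]), 'moment': array([ 0.03211418, -0.04203167,  0.01544577]), 'grip_force': 0.0, 'grip_width': 0.09371066027365113}
```

View pics/t.png

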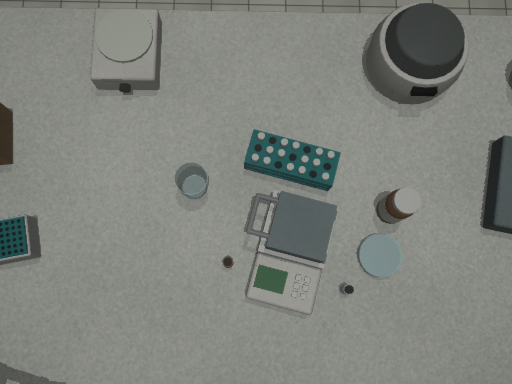

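View pics/s.png

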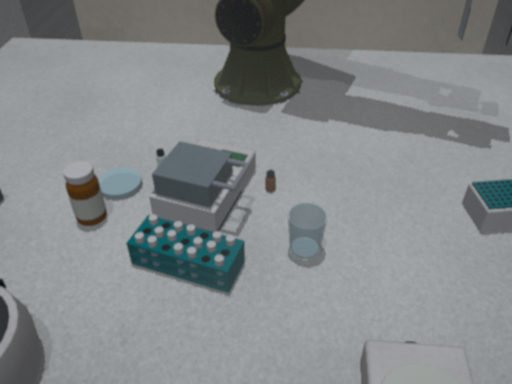

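The top view shows the photometer at about (290,250): console towards the robot, cover at (302,226), handle at (262,215) on the +y side. The rack is close behind at (292,160). The scene view agrees. Next I'll enlarge and measure.

```bash
cat > h.py <<'E'
import cv2,numpy as np
from station import ctrl
def ray(c,u,v,z):
    R,t,K=map(np.array,(c["R"],c["t"],c["intrinsics"]))
    o=-R.T@t; d=R.T@np.linalg.inv(K)@np.array([u,v,1.]); return o+d*(z-o[2])/d[2]
def pix(c,X):
    p=c["intrinsics"]@(c["R"]@np.array(X)+c["t"]); return p[:2]/p[2]
E
python3 - <<'E'
from h import *
c=ctrl.camera("top");im=c["img"]
x0,y0=235,180
cr=cv2.resize(im[180:320,235:350],None,fx=5,fy=4.28*5/4.28*0.857,interpolation=cv2.INTER_CUBIC)
cr=cv2.resize(im[180:320,235:350],None,fx=4,fy=4,interpolation=cv2.INTER_CUBIC)
cv2.imwrite("pics/tc.png",cr)
print(im[226,302],im[290,262],im[217,245],im[300,280])
g=im.astype(int)
# cover top: grey-blue ; console: white ; display: green
b,gr,r=g[...,0],g[...,1],g[...,2]
roi=np.zeros(im.shape[:2],bool);roi[185:320,240:345]=1
for n,m,z in(("cover",(np.abs(g-g[226,302]).max(2)<10)&roi,.11),("display",(gr-np.maximum(r,b)>15)&roi&(np.arange(384)[:,None]>255),.05)):
    m=cv2.morphologyEx(m.astype(np.uint8),cv2.MORPH_OPEN,np.ones((3,3)))
    k=max(cv2.findContours(m,0,2)[0],key=cv2.contourArea)
    rc=cv2.minAreaRect(k);bx=cv2.boxPoints(rc);P=np.array([ray(c,*p,z)[:2] for p in bx])
    print(n,rc,bx.round(1).tolist(),P.round(4).tolist(),P.mean(0),[np.linalg.norm(P[i]-P[i-1]).round(4) for i in range(4)],[np.degrees(np.arctan2(*(P[i]-P[i-1])[::-1])).round(1) for i in range(4)])
E
```

```text
[96 97 87] [144 150 150] [135 142 139] [144 149 151]
cover ((302.02484130859375, 225.6220703125), (60.3138542175293, 57.04561233520508), 15.068489074707031) [[265.5, 245.3000030517578], [280.29998779296875, 190.1999969482422], [338.6000061035156, 205.89999389648438], [323.70001220703125, 261.0]] [[0.4866, -0.0048], [0.5942, -0.0336], [0.5643, -0.1468], [0.4577, -0.1156]] [ 0.52573421 -0.07519104] [np.float64(0.1145), np.float64(0.1114), np.float64(0.1171), np.float64(0.111)] [np.float64(75.4), np.float64(-15.0), np.float64(-104.8), np.float64(163.7)]
display ((270.3846130371094, 278.923095703125), (29.99538230895996, 22.628093719482422), 15.255120277404785) [[252.89999389648438, 285.8999938964844], [258.8999938964844, 264.1000061035156], [287.79998779296875, 272.0], [281.8999938964844, 293.79998779296875]] [[0.4111, 0.0174], [0.4544, 0.0057], [0.4391, -0.0526], [0.3959, -0.0404]] [ 0.42512907 -0.01747154] [np.float64(0.0598), np.float64(0.0449), np.float64(0.0603), np.float64(0.0448)] [np.float64(75.3), np.float64(-15.1), np.float64(-104.7), np.float64(164.2)]
```

View pics/tc.png

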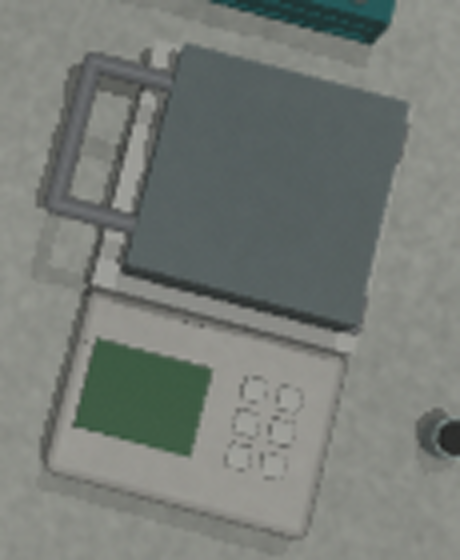

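The crop shows the cover's top face clearly, the handle bar's centre at crop (70,133), i.e. image (252.5,213), and the console edges. Measured yaw is -15°, and the sizes agree (cover 114x111, display on the console). I'll check the handle by a ray and work out the tool shift.

```bash
cat >> h.py <<'E'
from scipy.spatial.transform import Rotation as Ro
yw=np.radians(-15.0); ex=np.array([np.cos(yw),np.sin(yw),0]); ey=np.array([-ex[1],ex[0],0])
well=np.array([.5257,-.0752,.06])+.002*ey
hinge=well-.062*ey
def bar(th): return hinge+ey*(.157*np.cos(th)-.044*np.sin(th))+np.array([0,0,1])*(.157*np.sin(th)+.044*np.cos(th))
def shift(grasp_pt,yaw=None):
    o=ctrl.get_obs(); R=Ro.from_euler("xyz",o["eef_rot"])
    tcp=np.array(grasp_pt)+[0,0,ctrl.tcp_to_grasp]
    s=R.inv().apply(tcp-o["ee_pos"])*100
    return s.round(2), np.round(o["eef_rot"],4)
E
python3 - <<'E'
from h import *
c=ctrl.camera("top")
print(well,hinge,bar(0),ray(c,252.5,213.2,.105),pix(c,bar(0)),pix(ctrl.camera("scene"),bar(0)))
p=bar(0);p[2]=.21
print(shift(p),shift(bar(0)))
E
```

```text
[ 0.52621764 -0.07326815  0.06      ] [ 0.51017086 -0.13315555  0.06      ] [0.55080545 0.01849481 0.104     ] [0.54920036 0.02027974 0.105     ] [253.41351505 212.47421281] [240.52193811 176.00715934]
(array([-52.84, -39.32,   1.42]), array([-3.1411e+00, -1.0000e-04,  2.8868e+00])) (array([-52.84, -39.32,  12.02]), array([-3.1411e+00, -1.0000e-04,  2.8868e+00]))
```

```bash
python3 -m jog '[[-26,-20,0,0,0,0],[-26,-20,0,0,0,0],[-26,-20,0,0,0,0],[-26,-20,0,0,0,0],[-26,-20,0,0,0,0],[-26,-20,0,0,0,0],[-26,-20,0,0,0,0],[-26,-20,0,0,0,0]]' 60 20
python3 -m jog '[[-26.8,-19.3,1,0,0,0],[-26.8,-19.3,1,0,0,0],[-26.8,-19.3,1,0,0,0],[-26.8,-19.3,1,0,0,0],[-26.8,-19.3,1,0,0,0],[-26.8,-19.3,1,0,0,0],[-26.8,-19.3,1,0,0,0],[-26.8,-19.3,1,0,0,0]]'
python3 -c "
from h import *
print(shift(bar(0)))"
```

```text
time_s: 1.05
ee_pos: [0.3413, 0.2711, 0.4047]
eef_rot: [-3.142, 0.0, 2.883]
force: [0.7, 0.3, 1.0]
grip_width: 0.0562
grip_force: 0.0
time_s: 1.85
ee_pos: [0.552, 0.0171, 0.3937]
eef_rot: [-3.141, -0.001, 2.884]
force: [-0.3, 0.6, -1.0]
grip_width: 0.0566
grip_force: 0.0
(array([ 0.14,  0.11, 10.93]), array([-3.1412e+00, -1.0000e-03,  2.8841e+00]))
```

```bash
python3 -m jog '[[0.1,0.1,2,0,0,0],[0.1,0.1,5,0,0,0],[0.1,0.1,8,0,0,0],[0.1,0.1,10.9,0,0,0],[0.1,0.1,10.9,0,0,0],[0.1,0.1,10.9,0,0,0]]' 32
python3 -m jog '[[0,0,0,0,0,0],[0,0,0,0,0,0],[0,0,0,0,0,0],[0,0,0,0,0,0]]' 0 20
python3 -c "
from h import *
print(shift(bar(0)))
for t in np.arange(0.1,2,.15): print(round(t,2),((bar(t)-bar(0))@ey*100).round(2),(100*(bar(t)-bar(0))[2]).round(2))"
```

```text
time_s: 2.45
ee_pos: [0.5498, 0.021, 0.2865]
eef_rot: [3.142, -0.0, 2.888]
force: [0.1, 0.5, 1.4]
grip_width: 0.03
grip_force: 0.0
time_s: 2.85
ee_pos: [0.5499, 0.0196, 0.2867]
eef_rot: [-3.141, 0.001, 2.887]
force: [-1.9, -6.5, 4.7]
grip_width: 0.0094
grip_force: 20.0
(array([-0.12, -0.08,  0.23]), array([-3.1406e+00,  1.3000e-03,  2.8866e+00]))
0.1 -0.52 1.55
0.25 -1.58 3.75
0.4 -2.95 5.77
0.55 -4.62 7.56
0.7 -6.53 9.08
0.85 -8.64 10.3
1.0 -10.92 11.19
1.15 -13.3 11.73
1.3 -15.74 11.9
1.45 -18.18 11.72
1.6 -20.56 11.16
1.75 -22.83 10.26
1.9 -24.94 9.03
```

```bash
python3 -m jog '[[0,-0.5,-1.55,0,0,0],[0,-1.6,-3.75,0,0,0],[0,-2.95,-5.75,0,0,0],[0,-4.6,-7.55,0,0,0],[0,-6.5,-9.1,0,0,0],[0,-8.65,-10.3,0,0,0],[0,-10.9,-11.2,0,0,0],[0,-10.9,-11.2,0,0,0]]'
python3 -c "
from h import *
for t in (1.0,): print(shift(bar(t)))
cv2.imwrite('pics/a.png',cv2.resize(ctrl.camera('scene')['img'][80:300,60:340],None,fx=2.5,fy=2.5))"
```

```text
time_s: 3.65
ee_pos: [0.5217, -0.0869, 0.4]
eef_rot: [3.141, 0.002, 2.885]
force: [-4.7, 5.8, 12.3]
grip_width: 0.0091
grip_force: 20.0
(array([-0.08,  0.01,  0.38]), array([3.1411e+00, 2.4000e-03, 2.8848e+00]))
```

View pics/a.png

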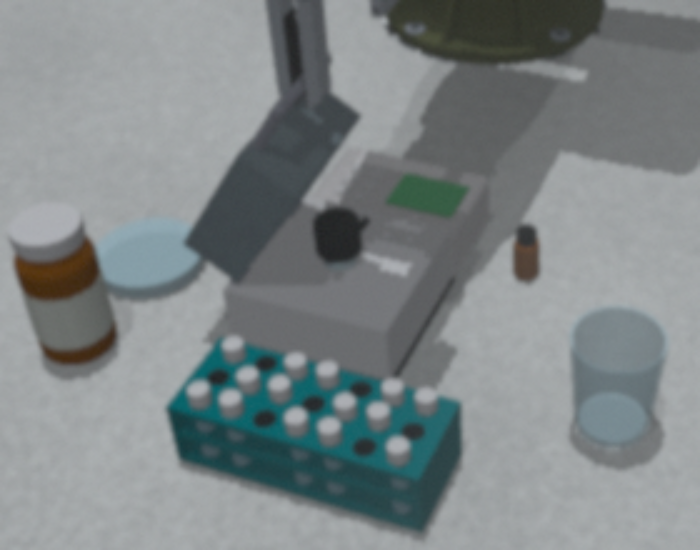

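The picture shows the cover about 1 rad open, with the vial's black cap at (338,235) and its fin to the upper right. I'll continue the arc to about 1.85.

```bash
python3 -m jog '[[0,-2.4,-0.35,0,0,0],[0,-4.8,-0.5,0,0,0],[0,-7.25,-0.3,0,0,0],[0,-9.65,0.25,0,0,0],[0,-11.9,1.1,0,0,0],[0,-13.6,2.0,0,0,0],[0,-13.6,2.0,0,0,0],[0,-13.6,2.0,0,0,0]]'
python3 -c "
from h import *
for t in (1.8,1.87,1.95): print(shift(bar(t)))"
```

```text
time_s: 4.5
ee_pos: [0.4878, -0.2175, 0.3783]
eef_rot: [-3.141, 0.001, 2.886]
force: [-5.1, -3.7, 6.2]
grip_width: 0.0097
grip_force: 20.0
(array([ 0.02,  0.87, -0.5 ]), array([-3.1405e+00,  6.0000e-04,  2.8858e+00]))
(array([ 0.03, -0.11,  0.09]), array([-3.1405e+00,  6.0000e-04,  2.8858e+00]))
(array([ 0.03, -1.17,  0.84]), array([-3.1405e+00,  6.0000e-04,  2.8858e+00]))
```

Cover at about 1.87. Release with a small opening, then go straight up and clear.

```bash
python3 -m jog '[[0,0,0,0,0,0],[0,0,0,0,0,0],[0,0,0,0,0,0],[0,0,0,0,0,0],[0,0,-3,0,0,0],[0,0,-6,0,0,0],[0,0,-6,0,0,0]]' 40
python3 -m jog '[[0,5,0,0,0,0],[0,10,0,0,0,0],[0,15,0,0,0,0],[0,20,0,0,0,0],[0,25,0,0,0,0],[0,25,0,0,0,0]]'
python3 - <<'E'
from h import *
for n in("top","scene"):
    c=ctrl.camera(n); u,v=pix(c,well+[0,0,.038]).astype(int); print(n,u,v,pix(c,well+[0,0,.038]))
    cv2.imwrite(f"pics/b{n}.png",cv2.resize(c["img"][v-50:v+50,u-65:u+65],None,fx=6,fy=6,interpolation=cv2.INTER_CUBIC))
E
```

```text
time_s: 5.2
ee_pos: [0.4882, -0.2169, 0.4415]
eef_rot: [-3.14, 0.006, 2.887]
force: [-0.6, 0.2, -0.0]
grip_width: 0.0373
grip_force: 0.0
time_s: 5.8
ee_pos: [0.5516, 0.0297, 0.4367]
eef_rot: [3.141, -0.001, 2.892]
force: [-0.2, -0.7, 0.6]
grip_width: 0.0375
grip_force: 0.0
top 300 225 [300.33084851 225.87003494]
scene 194 167 [194.43048745 167.78836485]
```

View pics/btop.png

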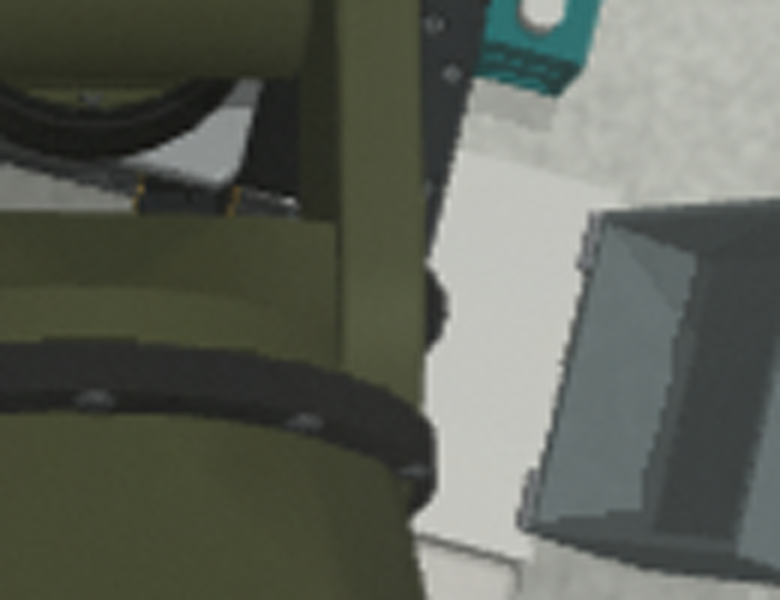

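View pics/bscene.png

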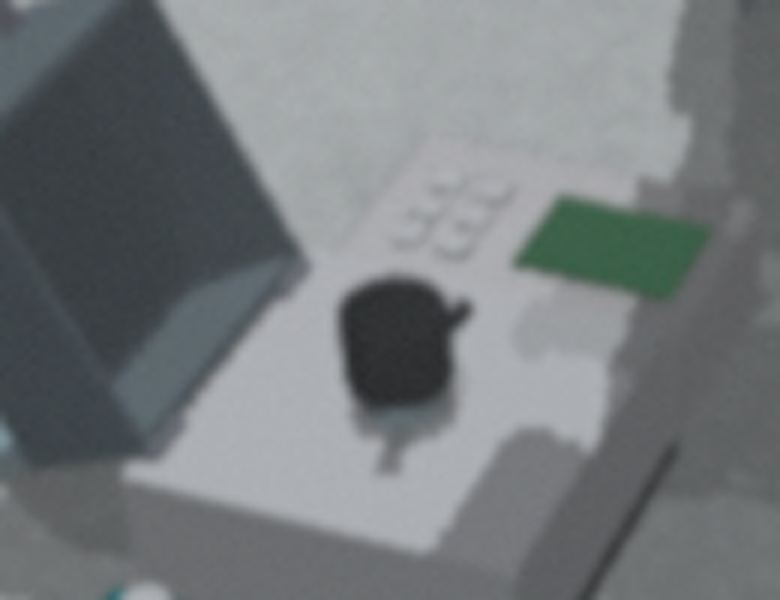

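The cover is fully over and the cap is at its predicted place. In the scene crop the fin tip is at (463,308), but the arm blocks the top view. I'll move the arm aside and measure from the top.

```bash
python3 -m jog '[[0,5,0,0,0,0],[0,10,0,0,0,0],[0,15,0,0,0,0],[0,20,0,0,0,0],[0,20,0,0,0,0]]'
python3 - <<'E'
from h import *
c=ctrl.camera("top"); u,v=pix(c,well+[0,0,.038]).astype(int)
cv2.imwrite("pics/c.png",cv2.resize(c["img"][v-35:v+35,u-45:u+45],None,fx=8,fy=8,interpolation=cv2.INTER_CUBIC)); print(u-45,v-35)
s=ctrl.camera("scene")
I=lambda p:(((p-well)@ex).round(4),((p-well)@ey).round(4))
print("scene tip",I(ray(s,206,167,.098)),"cap top",I(ray(s,194.5,167,.098)))
for c,w in((c,22),(s,22)):
    q=pix(c,well+[0,0,.03]).astype(int);g=c["img"].max(2);m=np.zeros_like(g);m[q[1]-w:q[1]+w,q[0]-w:q[0]+w]=1
    m&=(g<60).astype(np.uint8)
    ks=sorted(cv2.findContours(m,0,2)[0],key=cv2.contourArea)[::-1][:3]
    for k in ks:
        pts=np.array([ray(c,*p[0],.098) for p in k]);I2=np.c_[(pts-well)@ex,(pts-well)@ey];d=np.hypot(*I2.T);i=d.argmax()
        print(cv2.contourArea(k),k.mean((0,1)),"farthest",k[i][0],I2[i].round(4),d[i].round(4),np.degrees(np.arctan2(I2[i,1],I2[i,0])).round(1),I2.mean(0).round(4))
E
```

```text
time_s: 6.4
ee_pos: [0.602, 0.2216, 0.4361]
eef_rot: [-3.141, -0.002, 2.89]
force: [0.1, 0.2, -0.5]
grip_width: 0.0377
grip_force: 0.0
255 190
scene tip (np.float64(-0.0098), np.float64(0.0198)) cap top (np.float64(-0.0023), np.float64(-0.0009))
0.0 [293. 233.] farthest [293 233] [-0.0173  0.0103] 0.0202 149.3 [-0.0173  0.0103]
236.0 [194.         173.36363636] farthest [197 183] [0.0396 0.0244] 0.0465 31.6 [0.0154 0.0066]
```

View pics/c.png

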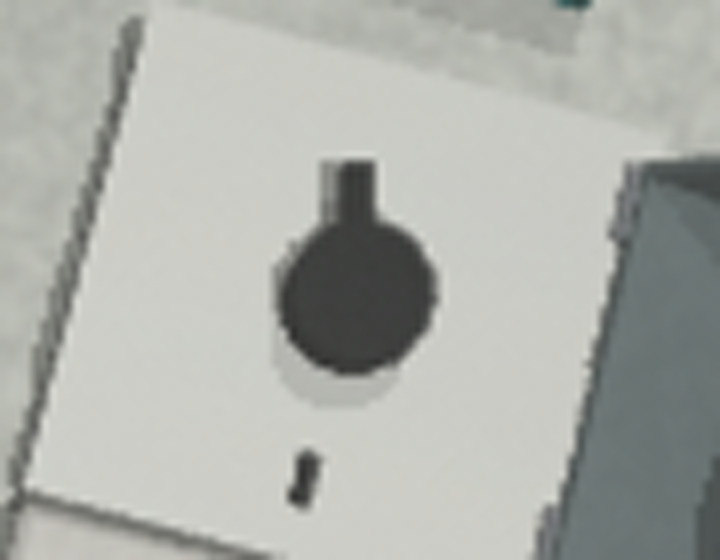

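Top crop: cap centre (358,297), fin tip (358,162), ridge (305,480), cover well open on the right. So the stub seen in the scene view was the ridge behind the cap, and the fin points to the back.

```bash
python3 - <<'E'
from h import *
c=ctrl.camera("top")
f=lambda a,b,z:ray(c,255+a/8-.4,190+b/8-.4,z)
cap=f(358,297,.098);tip=f(358,162,.098);rd=f(305,480,.064)
s=ctrl.camera("scene");print("ridge in scene",pix(s,rd))
for n,p in(("cap",cap),("tip",tip),("ridge",rd)):print(n,p.round(4),((p-well)@ex).round(4),((p-well)@ey).round(4))
a=lambda d:np.degrees(np.arctan2(d[1],d[0]))
print(a(tip-cap),np.linalg.norm(tip-cap),a(rd-cap),np.linalg.norm((rd-cap)[:2]))
g=cap.copy();g[2]=.19;print(shift(g))
E
```

```text
ridge in scene [205.6379679  168.24240261]
cap [ 0.5245 -0.0713  0.098 ] -0.0021 0.0014
tip [ 0.5579 -0.0717  0.098 ] 0.0302 0.0097
ridge [ 0.4828 -0.0615  0.064 ] -0.045 0.0002
-0.6795581990595309 0.03333795299753343 166.66489909505802 0.042832706745472446
(array([  0.15, -29.8 ,   6.73]), array([-3.1412e+00, -1.0000e-04,  2.8848e+00]))
```

```bash
python3 -m jog '[[0,-5,0,0,0,0.14],[0,-10,0,0,0,0.28],[0,-15,0,0,0,0.42],[0,-20,0,0,0,0.56],[0,-25,0,0,0,0.7],[0,-29.9,0,0,0,0.84],[0,-29.9,0,0,0,0.98],[0,-29.9,0,0,0,1.1]]' 60 8
python3 -m jog '[[0,0,0,0,0,0.14],[0,0,0,0,0,0.28],[0,0,0,0,0,0.42],[0,0,0,0,0,0.56],[0,0,0,0,0,0.7],[0,0,0,0,0,0.84],[0,0,0,0,0,0.98],[0,0,0,0,0,1.1]]'
python3 -m jog '[[0,0,0,0,0,0.14],[0,0,0,0,0,0.28],[0,0,0,0,0,0.42],[0,0,0,0,0,0.56],[0,0,0,0,0,0.7],[0,0,0,0,0,0.84],[0,0,0,0,0,0.94],[0,0,0,0,0,0.94]]'
python3 -c "
from h import *
print(ctrl.get_obs()['qpos'].round(3),shift([.5255,-.0725,.088]))"
```

```text
time_s: 7.4
ee_pos: [0.5248, -0.0739, 0.4382]
eef_rot: [3.141, 0.001, 1.776]
force: [0.9, 0.8, -0.0]
grip_width: 0.0565
grip_force: 0.0
time_s: 8.2
ee_pos: [0.5252, -0.0724, 0.438]
eef_rot: [3.141, -0.0, 0.679]
force: [-0.1, 0.1, 1.1]
grip_width: 0.0562
grip_force: 0.0
time_s: 9.0
ee_pos: [0.5253, -0.0723, 0.438]
eef_rot: [3.142, -0.001, -0.257]
force: [-0.7, -0.2, 0.3]
grip_width: 0.0563
grip_force: 0.0
[-0.206  0.231  1.53  -0.     1.38   1.622] (array([1.000e-02, 2.000e-02, 1.696e+01]), array([ 3.1415e+00, -6.0000e-04, -2.5690e-01]))
```

```bash
python3 -m jog '[[0,0,4,0,0,0],[0,0,8,0,0,0],[0,0,12,0,0,0],[0,0,15,0,0,0],[0,0,16.9,0,0,0],[0,0,16.9,0,0,0],[0,0,16.9,0,0,0]]'
python3 -m jog '[[0,0,0,0,0,0],[0,0,0,0,0,0],[0,0,0,0,0,0],[0,0,0,0,0,0],[0,0,0,0,0,0]]' 0 8
```

```text
time_s: 9.7
ee_pos: [0.5261, -0.0715, 0.2696]
eef_rot: [-3.142, -0.001, -0.252]
force: [-0.4, -0.1, 0.1]
grip_width: 0.0563
grip_force: 0.0
time_s: 10.2
ee_pos: [0.5263, -0.071, 0.2693]
eef_rot: [3.141, -0.001, -0.253]
force: [-1.7, -1.9, 5.4]
grip_width: 0.0359
grip_force: 8.0
```

Grasp width is 36 mm, which matches the cap. Now turn.

```bash
python3 -m jog '[[0,0,0,0,0,-0.13],[0,0,0,0,0,-0.26],[0,0,0,0,0,-0.4],[0,0,0,0,0,-0.54],[0,0,0,0,0,-0.68],[0,0,0,0,0,-0.82],[0,0,0,0,0,-0.96],[0,0,0,0,0,-1.1]]'
python3 -m jog '[[0,0,0,0,0,-0.13],[0,0,0,0,0,-0.26],[0,0,0,0,0,-0.4],[0,0,0,0,0,-0.54],[0,0,0,0,0,-0.68],[0,0,0,0,0,-0.82],[0,0,0,0,0,-0.96],[0,0,0,0,0,-1.1]]'
python3 -m jog '[[0,0,0,0,0,-0.13],[0,0,0,0,0,-0.26],[0,0,0,0,0,-0.4],[0,0,0,0,0,-0.54],[0,0,0,0,0,-0.69],[0,0,0,0,0,-0.69],[0,0,0,0,0,-0.69]]'
```

```text
time_s: 11.0
ee_pos: [0.5264, -0.0716, 0.2693]
eef_rot: [3.139, -0.0, 0.852]
force: [2.2, -8.3, 3.1]
grip_width: 0.0358
grip_force: 8.0
time_s: 11.8
ee_pos: [0.5264, -0.0712, 0.2693]
eef_rot: [3.14, 0.002, 1.953]
force: [1.2, -3.5, 3.4]
grip_width: 0.0356
grip_force: 8.0
time_s: 12.5
ee_pos: [0.5262, -0.0713, 0.2691]
eef_rot: [-3.141, 0.001, 2.637]
force: [-1.4, -5.5, 5.4]
grip_width: 0.0355
grip_force: 8.0
```

Release, rise and move aside, then check.

```bash
python3 -m jog '[[0,0,0,0,0,0],[0,0,0,0,0,0],[0,0,0,0,0,0],[0,0,-3,0,0,0],[0,0,-7,0,0,0],[0,0,-11,0,0,0],[0,0,-15,0,0,0],[0,0,-15,0,0,0]]' 60
python3 -m jog '[[0,5,0,0,0,0],[0,10,0,0,0,0],[0,15,0,0,0,0],[0,20,0,0,0,0],[0,25,0,0,0,0],[0,30,0,0,0,0],[0,30,0,0,0,0]]'
python3 - <<'E'
from h import *
c=ctrl.camera("top")
cv2.imwrite("pics/d.png",cv2.resize(c["img"][190:260,255:345],None,fx=8,fy=8,interpolation=cv2.INTER_CUBIC))
E
```

```text
time_s: 13.3
ee_pos: [0.5262, -0.0708, 0.4238]
eef_rot: [3.139, 0.008, 2.637]
force: [-0.1, 0.6, -0.1]
grip_width: 0.0561
grip_force: 0.0
time_s: 14.0
ee_pos: [0.6724, 0.1968, 0.4148]
eef_rot: [-3.14, -0.003, 2.641]
force: [-0.8, -1.4, 0.1]
grip_width: 0.0561
grip_force: 0.0
```

View pics/d.png

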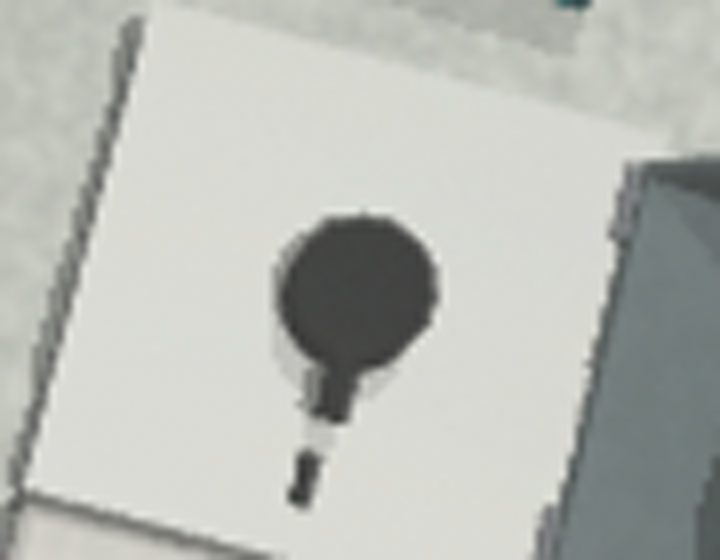

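The fin points at the ridge: tip at about (332,418), cap centre (359,293), ridge (305,480). The cap is at its original place and the cover is still open. I'll check the numbers, then hand in.

```bash
python3 - <<'E'
from h import *
c=ctrl.camera("top")
f=lambda a,b,z:ray(c,255+a/8-.4,190+b/8-.4,z)
cap=f(359,293,.098);tip=f(332,418,.098)
for p in(cap,tip):print(((p-well)@ex).round(4),((p-well)@ey).round(4))
d=tip-cap;print(np.degrees(np.arctan2(d[1],d[0])),np.linalg.norm(d))
o=ctrl.get_obs();print(o["force"],o["time_s"])
if abs((tip-well)@ey)<.004: print(ctrl.hand_in())
E
```

```text
-0.0011 0.0014
-0.0324 0.0002
167.24278711728962 0.03131326072611996
[-0.72440999 -0.13887369 -0.01814398] 14.1
the job is handed in; nothing more can be done
None
```

The job is handed in: the cover stands open by itself, and the vial is still in its well with its fin tip measured about 0.2 mm from the line to the ridge (7 mm allowed). It took about 14 s of the 70 s, and the arm never went near the bystanders.

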